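# Let off the parking brake lever on the bench

## Robot

A 6-joint arm with a two-finger parallel gripper is mounted at the origin on the work surface. World frame = base frame: x ahead of the robot, y to its left, z up, the work surface at z = 0. Lengths are in m, angles in rad, forces in N, time in s.
With the tool pointing down it reaches from about 0.3 to 0.775 m from the base axis. Payload 14.6 kg.
Tool frame: the origin (TCP) lies midway between the tips of the shut fingers; the grasp point (between the pads) lies 19 mm behind it (ctrl.hold_point_z is the distance from the TCP to the grasp point, in m); z points along the fingers, x is the direction in which the jaws open and shut, and the axes are right-handed (so a half turn about z gives the same grasp; the last joint's range is limited). The gripper opens to 94 mm and grips with 3 to 60 N. Pads are 16 mm wide; open, the fingers measure 119 mm over their backs; the gripper's body (75 mm by 177 mm) begins 78 mm behind the grasp point.
Start: joints at [1.251, 0.3, 1.521, -0, 1.321, -0.067], TCP at [0.138, 0.533, 0.205] pointing down, gripper open.
Joint ranges: [-3.03, 3.03], [-0.79, 2.21], [0.23, 2.52], [-1.04, 4.18], [0, 3.07], [-2.55, 2.55]. Speed limits (rad/s): [2.22, 2.22, 2.57, 3.14, 3.14, 3.14].

## Interface

Orientations are given as [roll, pitch, yaw] about the fixed x, y, z axes, in that order (R = Rz(yaw) Ry(pitch) Rx(roll)).
In Python, from station import ctrl, viewer, ticket, nets gives the robot as it stands.
- The arm moves only by the tool carry_out, never from a script. Its argument "commands" is one flat list of numbers, 7 for each row, row after row: the closure, from -1 (fully open) to 1 (shut), so that 0 is half open, then the shift along the world's x, y, z in cm, then the turn, a rotation vector about the world's x, y, z in rad. In form: [gripper, tx, ty, tz, ax, ay, az, gripper, tx, ty, tz, ax, ay, az, ...]. A call has 1 to 12 rows; each row is the pose to reach, as a shift and turn from the pose measured when the call began; what a row does not reach only later rows make up. A row lasts 1/12 s, in which the tool goes at most 41.7 mm and 7.16 degrees, less where a joint would pass 70% of its speed; a pose out of reach is approached as far as the arm can. A call with a gripper value outside its range is refused whole. The fingers move at their own pace and stop on an object; "force" is the grip in N (left out, the last holds). Time passes only in rows, so rows that repeat a pose let the fingers close. It gives the time, the measured TCP pose, the force and the opening at its end, in the units of the state.
- ctrl.get_obs(): the state, without advancing time (a new reading comes with each control period).
- viewer.camera(name): name is "side" or "top"; returns (picture, depth): 480x640x3 uint8, blue, green, red; 480x640 float32, m along the optical axis (not along the pixel's ray), 0 where there is no reading.
- viewer.camera_info(name): a dict with "fx", "fy", "cx", "cy" (pixels), "R" (3x3) and "t" (3): a world point X has camera coordinates R X + t. Camera axes: x right, y down, z forward; pixel columns grow to the right and rows downward; lengths in m; the calibration is good to about 2 mm. A picture is of the moment at which its call begins. camera_info takes no time and is no camera call.
- ticket.hand_in(): hands the job in, once; it reports no verdict.
Trained networks look in the newest picture that a camera, given by its name, has taken for a name from the list of things; names that differ only in an ending like _2 or _b are one class to them, and where a whole thing is asked for, a point or a joint stands for the part that bears it (a point fixed in the world has none). Each returns a list of dicts, best first, with "confidence" (0 to 1); they miss things now and then, are a little off and sometimes report something else, mostly with a low value. They report only what shows in the picture. A call takes as long as a camera call.
- nets.silhouettes(camera, thing): "region" (480x640 bool, what is visible of it) and "extent" ([left, top, right, bottom] in pixels, round what is visible of it).
The state is a dict: "time_s": time; "qpos": joint angles; "joint_vel": joint speeds; "tau": joint torques, N m; "ee_pos": TCP position; "eef_rot": TCP orientation; "force": force on the tool from outside, world axes, zero at the start; "moment": the same for the moment, N m; "grip_width": finger opening in m.
Only numpy, scipy, OpenCV 4.12 (cv2) and the standard library are available. Lean on these libraries where they do the work, as an engineer would, in place of code of your own. Each camera call takes 0.05 s, during which the arm holds its last target. There are 200 camera calls.

## Task

The parking brake lever bolted to the wooden board has been left pulled up on its ratchet. With a fingertip, press the red release trigger on top of its grip right in so that the pawl lifts clear of the teeth, keep it pressed while you push the lever down past the teeth all the way to its stop, then let go and move clear so that the trigger springs back out. Only press and push: do not pull the lever up, do not take hold of the grip or hook it from below, and leave everything else on the bench standing where it is.

Things in the scene. Friction and masses are not known exactly. Their poses are not given: they have to be found in the camera images.
- pivot (a point): Centre of the lever's pivot bolt on the fixed bracket, 93 mm above the bench, midway across the lever's width. The lever swings up and down in the vertical plane through this point and the trigger pad.
- brake: Fixed wooden board, 370 x 150 x 18 mm, with the brake's grey bracket. Origin on the bench, 215 mm horizontally from the pivot, under the grip. z up; -x points from the pivot along the lowered lever to the grip end; y is the pivot's axis. The board spans x -80 to +290 mm, y -75 to +75. Toothed steel quadrant and brass pawl: -y side of the lever, within 75 mm of the pivot, top 155 mm over the bench.
- lever (a joint): Angle of the lever about the pivot, rad: 0 = fully down, level, on its stop; positive = raised; starts at 0.37 to 0.66. 295 mm long: a 10 x 22 mm steel bar, then from 165 mm on a black grip of 29 mm diameter. It stays where it is left and takes 6 to 10 N at the trigger pad to push down. Teeth at 0.15, 0.25, 0.35, 0.45, 0.55 rad stop it going down while the trigger is out.
- trigger (a joint): Angle of the red trigger to the lever, rad: 0 = out, 0.15 = right in, along the top of the grip; a start may read up to 0.06. From 0.12 the pawl is clear. At the pad it takes 3 N to start, 5 N to press right in; further push then moves the lever. Let go, it springs out and the pawl catches the next tooth. Hinged on the lever 150 mm from the pivot and 4 mm below its centre line.
- trigger_pad (a point): Place to press: middle of the black ribs on the upper face of the red trigger blade (24 mm wide, 4 thick, 140 long, over the grip), 45 mm from its outer end. Trigger right in: 245 mm from the pivot along the lever, 21 mm above its centre line, blade parallel to the lever. Trigger out: tilted up 0.15 rad more, pad 14 mm higher. From 20 mm inside to 30 mm outside of it will do.
- grip_under: The lower half of the rubber grip, which one would touch by holding the grip from its sides or hooking it from below. Origin at the lever's pivot; moves with the lever. Not to be touched.
- socket: Short steel socket, 25 mm diameter, 38 mm high, standing on the board on the lever's +y side. Origin at its underside. Leave alone.
- deep_socket: Deep steel socket, 22 mm diameter, 63 mm high, standing on the board on the lever's -y side. Origin at its underside. Leave alone.
- ratchet: Socket ratchet wrench, 220 mm long, 32 mm high, black and red handle, lying beside the board. Origin on the bench near its middle. Leave alone.
- long_screwdriver: Screwdriver, 260 mm long, black and red 33 mm handle, lying on the bench. Origin on the bench at its middle. Leave alone.
- short_screwdriver: Screwdriver, 165 mm long, black and red 33 mm handle, lying on the bench. Origin on the bench at its middle. Leave alone.
- mug: White mug, 82 mm diameter, 95 mm high, standing on the left. Origin at its underside. Leave alone.
- spray_can: Blue spray can with red cap, 65 mm diameter, 200 mm high, standing on the left. Origin at its underside. Leave alone.

How it is judged:
On the way, in this order (a step that is already met when the one before it is completed fails the run):
1. the trigger is pressed in, so that the pawl is clear, while the lever is still up (value of joint trigger above 0.115 rad and value of joint lever above 0.25 rad), for 0.1 s.
2. the lever has been pushed down past the last tooth to its stop with the trigger still pressed (value of joint lever below 0.05 rad and value of joint trigger above 0.09 rad).
At the end, for the whole second after the job is handed in: The lever is down within 0.05 rad of its stop (12 mm at the grip), the trigger has sprung back to within 0.03 rad of fully out, and the seven loose things are within 25 mm of where they stood (value of joint lever below 0.05 rad and value of joint trigger below 0.03 rad and velocity of joint lever below 0.05 rad/s and distance of each of socket, deep_socket, ratchet, long_screwdriver, short_screwdriver, mug, spray_can from where it was at the start of the episode below 0.025 m); the robot touches nothing.
It fails at once if the lever is pulled up instead of pushed down (value of joint lever above 0.72 rad or (value of joint lever above 0.12 rad and velocity of joint lever above 0.2 rad/s)).
It fails at once if the fingers take hold of the grip or hook it from below (more than 3 N on its lower half) (contact force between the fingers and grip_under above 3 N).
It fails at once if the brake is worked with the arm or the gripper's body instead of the fingers (contact force between the arm and brake above 5 N).
It fails at once if a loose thing is shifted or lifted by more than 25 mm (distance of any of socket, deep_socket, ratchet, long_screwdriver, short_screwdriver, mug, spray_can from where it was at the start of the episode above 0.025 m).
It fails at once if a socket, the mug or the spray can is knocked over (angle between any of socket, deep_socket, mug, spray_can's own z axis and vertical above 0.6 rad).
It also fails if it takes over 38 s, if anything falls off the work surface, if the arm or the gripper's body presses on something with over 40 N, if the wrist force passes 120 N, or if a joint passes its speed limit or range.

## Working session

There is one attempt and no reset: what is moved stays moved. The work goes in short steps, Python scripts to look and compute and a tool call to move; the robot and the scene stay as the last step left them, time stands still between calls to the robot, and variables do not carry over. Pictures are saved under pics/ and viewed, about 8 in all and at most 12, crops included, and the job is handed in when it is done.

Besides the shell and the picture viewer there is one more tool, called after "Request:" as name(argument=value, ...), one argument or row to a line, values as JSON. carry_out: Moves the arm, as the interface text tells. Its arguments: {"type":"object","properties":{"commands":{"type":"array","items":{"type":"number"}},"force":{"type":"number"}},"required":["commands"]}

```bash
mkdir -p pics; ls; cat > h.py <<'E'
import numpy as np, cv2
from station import ctrl, viewer, ticket, nets
def cloud(cam, depth):
    i=viewer.camera_info(cam); R=np.array(i["R"]);t=np.array(i["t"])
    v,u=np.mgrid[:480,:640]
    c=np.stack([(u-i["cx"])/i["fx"]*depth,(v-i["cy"])/i["fy"]*depth,depth],-1)
    P=(c-t)@R; P[depth<=0]=np.nan
    return P
E
python3 - <<'E'
from h import *
o=ctrl.get_obs(); print({k:np.round(v,3) for k,v in o.items()})
for c in("side","top"):
    im,d=viewer.camera(c); cv2.imwrite(f"pics/{c}0.png",im); P=cloud(c,d)
    np.save(f"{c}P.npy",P)
    for n in("trigger","lever","pivot","brake","trigger_pad"):
        try:
          for r in nets.silhouettes(c,n)[:1]:
            p=P[r["region"]]; p=p[~np.isnan(p[:,0])]
            np.save(f"{c}_{n}.npy",r["region"])
            print(c,n,round(r["confidence"],2),r["extent"],len(p),np.round(np.median(p,0),3),np.round(p.min(0),3),np.round(p.max(0),3))
        except Exception as e: print(c,n,e)
E
```

```text
pics
{'time_s': np.float64(0.0), 'qpos': array([ 1.251,  0.3  ,  1.522, -0.   ,  1.321, -0.067]), 'joint_vel': array([-0.   ,  0.002,  0.   ,  0.001,  0.   , -0.001]), 'tau': array([-1.0000e-03, -5.3180e+01, -3.5274e+01,  7.1000e-02,  2.4000e-02,
       -0.0000e+00]), 'ee_pos': array([0.137, 0.532, 0.205]), 'eef_rot': array([-3.142e+00,  1.000e-03,  1.318e+00]), 'force': array([-0.364, -0.035, -0.827]), 'moment': array([-0.025, -0.014, -0.073]), 'grip_width': np.float64(0.094)}
side trigger 0.68 [297.8, 184.9, 326.6, 206.3] 158 [0.539 0.092 0.189] [0.505 0.005 0.143] [0.588 0.15  0.247]
side lever 0.73 [280.8, 185.8, 330.9, 208.5] 746 [0.535 0.083 0.182] [ 0.497 -0.016 -0.002] [0.861 0.404 0.247]
side pivot 0.68 [252.9, 178.9, 354.3, 296.6] 5567 [0.552 0.1   0.02 ] [ 0.43  -0.059 -0.001] [0.861 0.434 0.247]
side brake 0.72 [253.7, 180.8, 356.1, 296.1] 5534 [0.551 0.1   0.02 ] [ 0.43  -0.059 -0.001] [0.793 0.424 0.247]
side trigger_pad 0.62 [296.7, 187.1, 327.0, 205.8] 202 [0.542 0.1   0.182] [ 0.505  0.005 -0.002] [0.87  0.407 0.247]
top trigger 0.71 [276.1, 232.5, 324.1, 257.8] 487 [0.542 0.065 0.208] [0.509 0.005 0.013] [0.587 0.142 0.25 ]
top lever 0.71 [236.9, 226.8, 333.0, 262.9] 923 [0.552 0.09  0.19 ] [ 0.503 -0.015  0.013] [0.635 0.273 0.25 ]
top pivot 0.84 [213.6, 199.7, 346.3, 291.2] 6271 [0.567 0.137 0.02 ] [ 0.438 -0.057 -0.006] [0.708 0.333 0.25 ]
top brake 0.63 [214.8, 202.0, 346.3, 288.4] 6215 [0.567 0.14  0.02 ] [ 0.441 -0.058 -0.006] [0.703 0.335 0.25 ]
top trigger_pad 0.71 [280.7, 218.7, 286.8, 227.0] 56 [0.619 0.119 0.078] [0.61  0.11  0.035] [0.631 0.13  0.091]
```

```bash
python3 - <<'E'
import cv2,numpy as np
a=cv2.imread("pics/side0.png")[150:330,200:420];b=cv2.imread("pics/top0.png")[170:320,190:390]
cv2.imwrite("pics/c.png",np.vstack([cv2.resize(a,(733,600))[:560],]))
cv2.imwrite("pics/d.png",cv2.resize(b,(800,600)))
for c in("side","top"):
    P=np.load(c+"P.npy"); R=np.load(c+"_brake.npy")
    m=R&(abs(P[...,2]-.018)<.006); q=P[m][:,:2].astype(np.float32)
    (ce,s,an)=cv2.minAreaRect(q); print(c,"board",ce,s,an)
    # red pixels of trigger
    im=cv2.imread(f"pics/{c}0.png").astype(int)
    red=(im[...,2]>110)&(im[...,2]>1.8*im[...,1])&(im[...,2]>1.8*im[...,0])
    M=red&(P[...,2]>.11)&(P[...,1]<.25)&(P[...,1]>-.05)&(abs(P[...,0]-.55)<.12)
    p=P[M]; m0=p.mean(0); w=np.linalg.svd(p-m0)[2]; print(c,len(p),m0.round(3),w[0].round(3),p.min(0).round(3),p.max(0).round(3))
E
```

```text
side board (0.5659305453300476, 0.13809822499752045) (0.3716179430484772, 0.15079915523529053) 68.51205444335938
side 38 [0.519 0.022 0.237] [-0.185 -0.847  0.499] [0.505 0.003 0.173] [0.55  0.13  0.247]
top board (0.5722355842590332, 0.13926386833190918) (0.37083905935287476, 0.15033967792987823) 68.51280212402344
top 203 [0.546 0.075 0.204] [-0.306 -0.81   0.5  ] [0.512 0.005 0.172] [0.57  0.122 0.25 ]
```

View pics/top0.png

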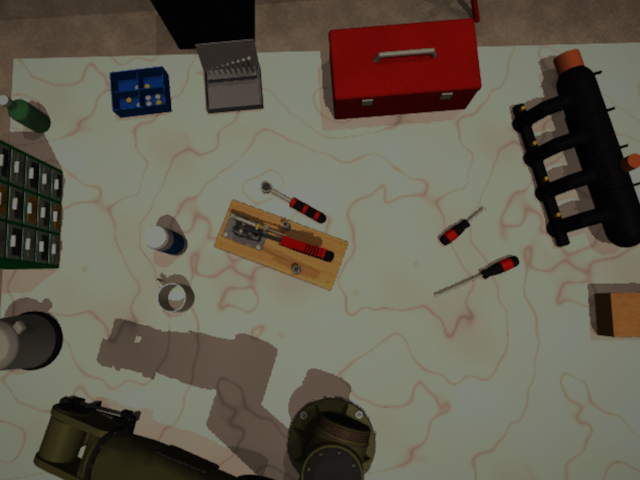

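View pics/c.png

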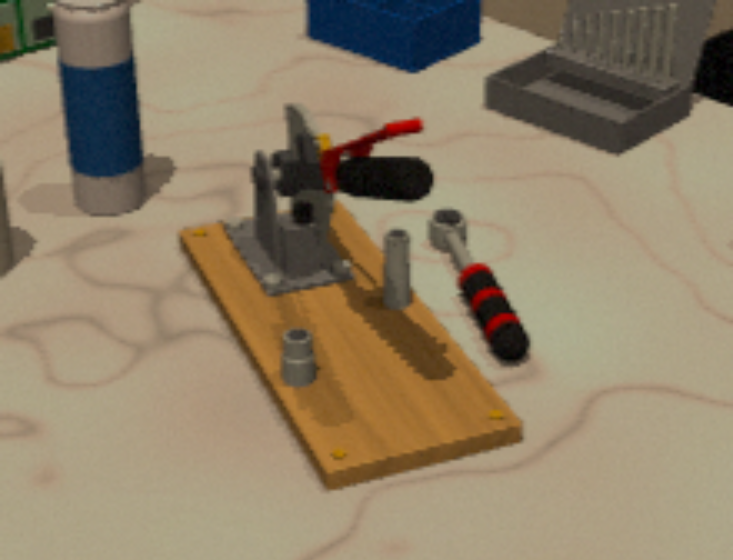

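View pics/d.png

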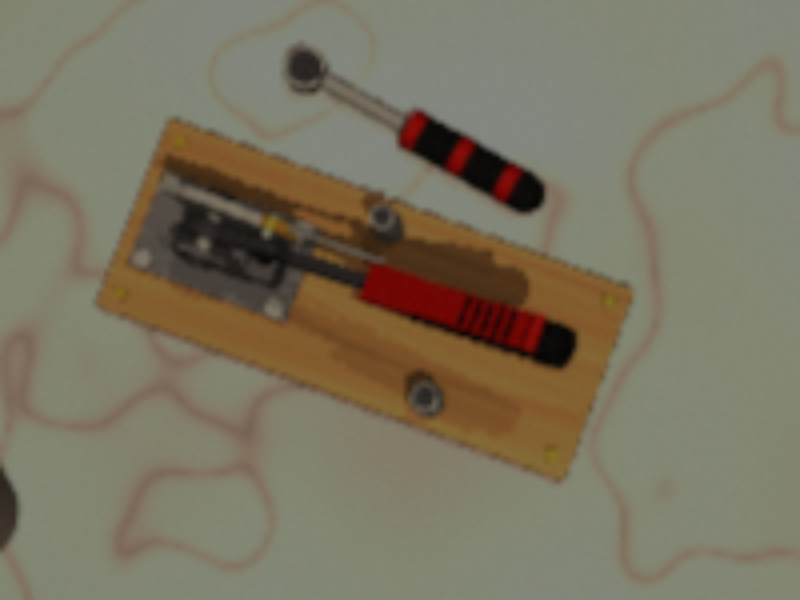

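Top view: the red trigger with black ribs is at about px (312,249). The bracket and pivot are at the left (~(245,232)), the spray can at (170,240), the mug at (177,294), and the robot base at the bottom. The side view shows the lever raised with the trigger out. Next I fit the lever and trigger angles.

```bash
cat >> h.py <<'E'
from scipy.optimize import least_squares
ex=np.array([.366,.9305]); C=np.array([.569,.1387]); PIV=C+.11*ex; out=-ex; ey=np.array([-ex[1],ex[0]])
def red(im,P):
    im=im.astype(int)
    return P[(im[...,2]>60)&(im[...,2]>1.8*im[...,1])&(im[...,2]>1.8*im[...,0])&(P[...,2]>.09)&(abs((P[...,:2]-PIV)@ey)<.03)&(abs((P[...,:2]-C)@ex)<.2)]
def fit(P):
    u=(P[:,:2]-PIV)@out; z=P[:,2]-.093
    a,b=np.polyfit(u,z,1); k=abs(z-a*u-b)<.006; a,b=np.polyfit(u[k],z[k],1); ph=np.arctan(a)
    # line passes 25 mm above hinge; solve theta
    best=min(np.linspace(-.05,.75,801),key=lambda t:abs((150*np.sin(t)-4*np.cos(t))/1e3+.025/np.cos(ph)-a*(150*np.cos(t)+4*np.sin(t))/1e3-b))
    return dict(n=len(u),slope=ph,theta=best,trig=best+.15-ph,u=(u.min(),u.max()),zmax=z.max()+.093,lat=np.median((P[:,:2]-PIV)@ey))
E
python3 - <<'E'
from h import *
print(PIV)
for c in("side","top"):
    P=np.load(c+"P.npy"); im=cv2.imread(f"pics/{c}0.png")
    p=red(im,P); print(c,fit(p))
P=np.load("topP.npy"); print("rib px",P[249,312], P[294,177],P[240,165],"pad u",(P[249,312,:2]-PIV)@out)
for t in(.35,.4,.45,.5): 
    s=.15;x,y=95*np.cos(s)-25*np.sin(s)+150,95*np.sin(s)+25*np.cos(s)-4
    print(t,"pad out u,z",x*np.cos(t)-y*np.sin(t),93+x*np.sin(t)+y*np.cos(t))
E
```

```text
[0.60926  0.241055]
side {'n': 146, 'slope': np.float64(0.5835501914113523), 'theta': np.float64(0.36500000000000005), 'trig': np.float64(-0.06855019141135232), 'u': (np.float64(0.06286537528994257), np.float64(0.2519503594005533)), 'zmax': np.float64(0.2470217578325739), 'lat': np.float64(0.012980183656799302)}
top {'n': 435, 'slope': np.float64(0.5203167669710265), 'theta': np.float64(0.43), 'trig': np.float64(0.05968323302897349), 'u': (np.float64(0.12396247972645134), np.float64(0.2505498379849724)), 'zmax': np.float64(0.24951203798737126), 'lat': np.float64(-0.0014189762657055283)}
rib px [0.53168964 0.03856258 0.22667329] [0.42861866 0.4454797  0.00753319] [0.56621627 0.42569146 0.19058506] pad u 0.21680994696529815
0.35 pad out u,z 213.66220307140898 208.1621704815868
0.4 pad out u,z 207.63947134205395 218.69690717018634
0.45 pad out u,z 201.09774907089002 228.91746705254414
0.5 pad out u,z 194.05338715673207 238.79830405171913
```

Request:
carry_out(
  commands=[1,0,0,4,0,0,0,1,0,0,8,0,0,0,1,0,0,12,0,0,0,1,2,-4,13,0,0,0,1,4,-8,13,0,0,0],
  force=30,
)

```text
time_s: 1.02
ee_pos: [0.1745, 0.4593, 0.338]
eef_rot: [3.141, -0.005, 1.32]
force: [0.8, -0.7, -1.2]
grip_width: 0.0641
```

Request:
carry_out(
  commands=[1,3,-3.4,0,0,0,-0.02,1,6,-6.8,0,0,0,-0.04,1,9,-10.2,0,0,0,-0.06,1,12,-13.6,0,0,0,-0.08,1,15,-17,0,0,0,-0.1,1,18,-20.4,0,0,0,-0.12,1,21,-23.8,0,0,0,-0.124,1,24,-27.2,0,0,0,-0.124,1,27,-30.6,0,0,0,-0.124,1,30,-34,0,0,0,-0.124,1,33,-37.5,0,0,0,-0.124,1,36,-40.9,-2,0,0,-0.124],
)

```text
time_s: 2.02
ee_pos: [0.5057, 0.0827, 0.3301]
eef_rot: [3.138, -0.006, 1.196]
force: [1.6, 1.3, 1.1]
grip_width: 0.0006
```

Request:
carry_out(
  commands=[1,2.85,-3.25,-2,0,0,0,1,2.85,-3.25,-4,0,0,0,1,2.85,-3.25,-6,0,0,0,1,2.85,-3.25,-6,0,0,0,1,2.85,-3.25,-6,0,0,0],
)

```text
time_s: 2.43
ee_pos: [0.534, 0.0502, 0.2702]
eef_rot: [3.139, -0.006, 1.196]
force: [-0.3, 1.4, -0.4]
grip_width: 0.0004
```

```bash
python3 - <<'E'
from h import *
o=ctrl.get_obs(); print(o["ee_pos"],o["force"])
a,d=viewer.camera("side"); b,d2=viewer.camera("top")
cv2.imwrite("pics/near.png",np.hstack([cv2.resize(a[130:290,250:370],(400,533)),cv2.resize(b[190:310,220:370],(400,320))[:,:,:] if 0 else cv2.resize(b[170:330,240:360],(400,533))]))
E
```

```text
[0.53401559 0.05022835 0.27015931] [-0.29289324  1.40706881 -0.37657792]
```

View pics/near.png

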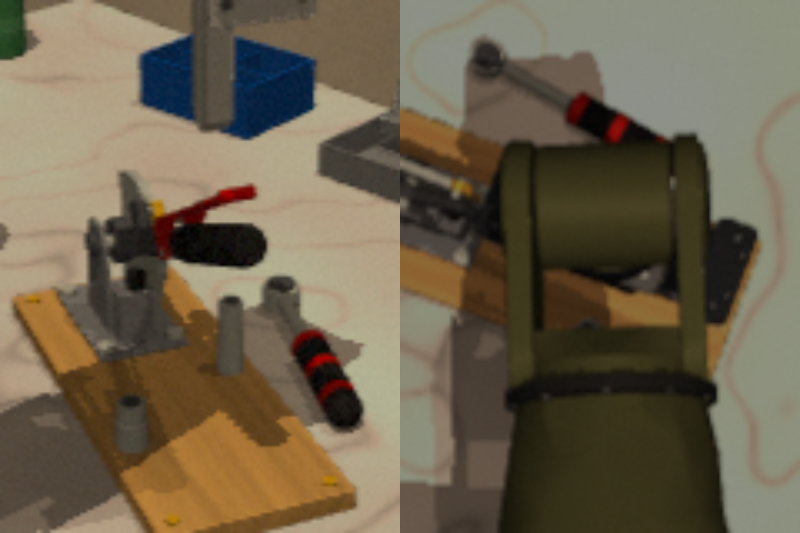

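The shut fingertips stand over the trigger blade, roughly 4 cm above it. I descend and feel for contact.

Request:
carry_out(
  commands=[1,0,0,-1.5,0,0,0,1,0,0,-3,0,0,0,1,0,0,-3.5,0,0,0,1,0,0,-4,0,0,0,1,0,0,-4.5,0,0,0,1,0,0,-4.5,0,0,0],
)

```text
time_s: 3.03
ee_pos: [0.5345, 0.0507, 0.2268]
eef_rot: [3.136, -0.007, 1.197]
force: [-0.0, 0.2, -0.3]
grip_width: 0.0004
```

Request:
carry_out(
  commands=[1,0,0,-0.3,0,0,0,1,0,0,-0.6,0,0,0,1,0,0,-0.6,0,0,0],
)

```text
time_s: 3.28
ee_pos: [0.5344, 0.0507, 0.2205]
eef_rot: [3.136, -0.007, 1.197]
force: [-0.0, -0.8, 0.2]
grip_width: 0.0006
```

Request:
carry_out(
  commands=[1,0,0,-0.3,0,0,0,1,0,0,-0.6,0,0,0,1,0,0,-0.6,0,0,0],
)

```text
time_s: 3.53
ee_pos: [0.5347, 0.0506, 0.2146]
eef_rot: [3.135, -0.007, 1.197]
force: [0.4, 0.4, 4.9]
grip_width: 0.0005
```

Request:
carry_out(
  commands=[1,0,0,-0.2,0,0,0,1,0,0,-0.4,0,0,0,1,0,0,-0.4,0,0,0],
)

```text
time_s: 3.78
ee_pos: [0.535, 0.0505, 0.211]
eef_rot: [3.134, -0.007, 1.197]
force: [1.0, 0.1, 5.4]
grip_width: 0.0005
```

Request:
carry_out(
  commands=[1,0,0,-0.2,0,0,0,1,0,0,-0.4,0,0,0,1,0,0,-0.4,0,0,0],
)

```text
time_s: 4.03
ee_pos: [0.5354, 0.0503, 0.2077]
eef_rot: [3.132, -0.008, 1.197]
force: [-0.3, -0.6, 7.5]
grip_width: 0.0004
```

Request:
carry_out(
  commands=[1,0,0,-0.2,0,0,0,1,0,0,-0.4,0,0,0,1,0,0,-0.4,0,0,0],
)

```text
time_s: 4.28
ee_pos: [0.5358, 0.0501, 0.2044]
eef_rot: [3.13, -0.008, 1.197]
force: [-0.7, -1.0, 7.7]
grip_width: 0.0002
```

Request:
carry_out(
  commands=[1,0,0,-0.2,0,0,0,1,0,0,-0.3,0,0,0,1,0,0,-0.3,0,0,0],
)

```text
time_s: 4.53
ee_pos: [0.5362, 0.0499, 0.2022]
eef_rot: [3.129, -0.008, 1.197]
force: [-0.7, -0.8, 7.9]
grip_width: 0.0003
```

```bash
python3 - <<'E'
from h import *
o=ctrl.get_obs(); print(o["ee_pos"],o["force"])
a,d=viewer.camera("side"); print(fit(red(a,cloud("side",d))))
cv2.imwrite("pics/press.png",cv2.resize(a[150:260,260:370],(600,600),interpolation=cv2.INTER_CUBIC))
E
```

```text
[0.53620422 0.0499078  0.20224983] [-0.70727918 -0.82278483  7.90563911]
{'n': 128, 'slope': np.float64(0.45083574458573866), 'theta': np.float64(0.34700000000000003), 'trig': np.float64(0.046164255414261335), 'u': (np.float64(0.05419912254522679), np.float64(0.2642337397850101)), 'zmax': np.float64(0.22777265738708868), 'lat': np.float64(0.013137035968286944)}
```

View pics/press.png

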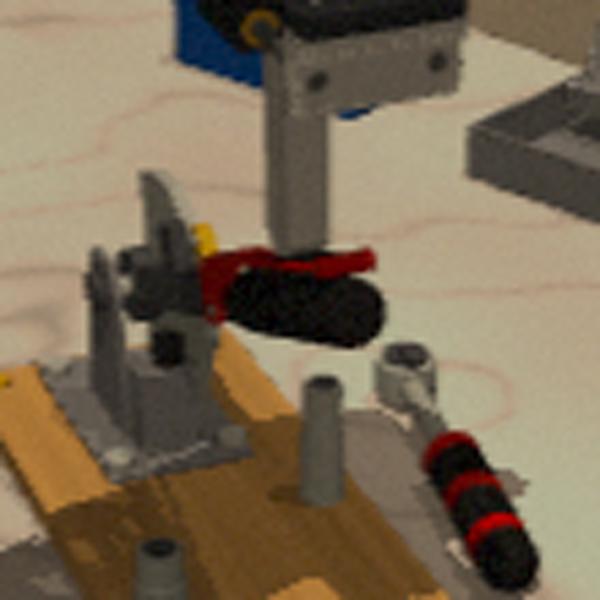

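The side view shows the tip pressing the ribs, the blade down on the grip (300,260 in the crop) and the lever still up. The force has levelled off at about 8 N. Now I push down along the lever's arc.

Request:
carry_out(
  commands=[1,-0.06,-0.16,-0.4,0,0,0,1,-0.12,-0.31,-0.8,0,0,0,1,-0.18,-0.46,-1.2,0,0,0,1,-0.24,-0.61,-1.6,0,0,0,1,-0.3,-0.76,-2.0,0,0,0,1,-0.36,-0.91,-2.4,0,0,0,1,-0.42,-1.07,-2.8,0,0,0,1,-0.46,-1.18,-3.2,0,0,0,1,-0.51,-1.28,-3.6,0,0,0,1,-0.55,-1.4,-4.0,0,0,0],
)

```text
time_s: 5.42
ee_pos: [0.531, 0.0355, 0.163]
eef_rot: [3.127, -0.008, 1.196]
force: [-2.5, -3.5, 9.3]
grip_width: 0.0004
```

Request:
carry_out(
  commands=[1,-0.05,-0.12,-0.4,0,0,0,1,-0.1,-0.24,-0.8,0,0,0,1,-0.14,-0.35,-1.2,0,0,0,1,-0.18,-0.45,-1.6,0,0,0,1,-0.22,-0.55,-2.0,0,0,0,1,-0.25,-0.63,-2.4,0,0,0,1,-0.28,-0.7,-2.8,0,0,0,1,-0.3,-0.76,-3.2,0,0,0,1,-0.32,-0.81,-3.6,0,0,0,1,-0.33,-0.84,-4.0,0,0,0,1,-0.34,-0.86,-4.3,0,0,0,1,-0.34,-0.87,-4.6,0,0,0],
)

```text
time_s: 6.42
ee_pos: [0.5276, 0.0266, 0.1173]
eef_rot: [3.127, -0.008, 1.196]
force: [-4.7, -2.3, 8.3]
grip_width: 0.0004
```

Request:
carry_out(
  commands=[1,0,-0.05,-0.2,0,0,0,1,0,-0.05,-0.4,0,0,0,1,0,-0.05,-0.4,0,0,0],
)

```text
time_s: 6.67
ee_pos: [0.5276, 0.0261, 0.114]
eef_rot: [3.127, -0.008, 1.196]
force: [-6.3, 0.8, 11.6]
grip_width: 0.0007
```

Request:
carry_out(
  commands=[1,0,0,-0.2,0,0,0,1,0,0,-0.4,0,0,0,1,0,0,-0.4,0,0,0],
)

```text
time_s: 6.92
ee_pos: [0.5279, 0.0259, 0.1129]
eef_rot: [3.125, -0.008, 1.197]
force: [-17.2, -1.4, 35.5]
grip_width: 0.0006
```

Request:
carry_out(
  commands=[1,0,0,-0.2,0,0,0,1,0,0,-0.3,0,0,0,1,0,0,-0.3,0,0,0],
)

```text
time_s: 7.17
ee_pos: [0.5279, 0.0259, 0.1128]
eef_rot: [3.124, -0.009, 1.197]
force: [-19.0, -0.7, 37.4]
grip_width: 0.0006
```

```bash
python3 - <<'E'
from h import *
o=ctrl.get_obs(); print(o["ee_pos"],o["force"])
a,d=viewer.camera("side")
cv2.imwrite("pics/down.png",cv2.resize(a[150:270,260:380],(600,600),interpolation=cv2.INTER_CUBIC))
E
```

```text
[0.5279261  0.02588019 0.1128421 ] [-18.96436993  -0.68108828  37.35457031]
```

View pics/down.png

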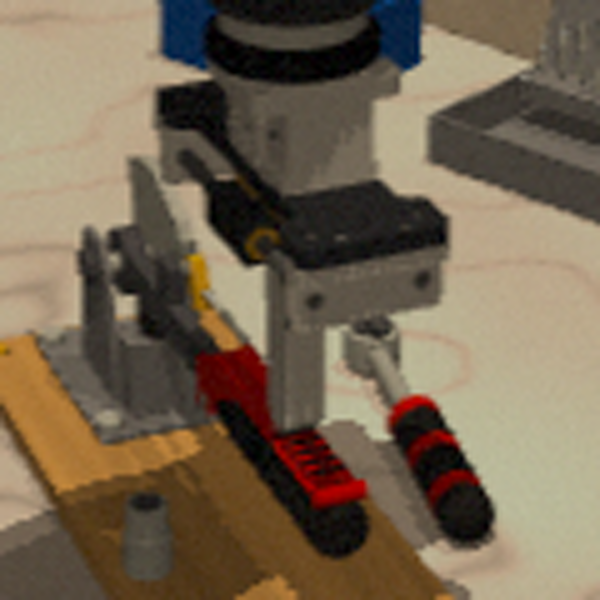

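The lever is level at its stop: tip at z 0.113 with 37 N and no further travel. I lift straight up and move clear.

Request:
carry_out(
  commands=[1,0,0,0.5,0,0,0,1,0,0,1.5,0,0,0,1,0,0,3,0,0,0,1,0,0,6,0,0,0,1,0,0,9,0,0,0,1,0,0,12,0,0,0,1,0,0,15,0,0,0,1,-1,-3,17,0,0,0,1,-2,-6,17,0,0,0,1,-3,-9,17,0,0,0,1,-4,-13,17,0,0,0,1,-4,-16,17,0,0,0],
)

```text
time_s: 8.22
ee_pos: [0.4865, -0.1362, 0.2833]
eef_rot: [3.123, -0.008, 1.197]
force: [0.4, 0.3, 1.3]
grip_width: 0.0001
```

Request:
carry_out(
  commands=[1,0,-3,0,0,0,0,1,0,-6,0,0,0,0,1,0,-9,0,0,0,0,1,0,-12,0,0,0,0,1,0,-12,0,0,0,0,1,0,-12,0,0,0,0],
)

```text
time_s: 8.72
ee_pos: [0.4862, -0.2572, 0.2828]
eef_rot: [3.124, -0.008, 1.194]
force: [-0.5, 0.2, 0.2]
grip_width: 0.0007
```

```bash
python3 - <<'E'
from h import *
o=ctrl.get_obs(); print(o["time_s"],o["ee_pos"],o["force"],abs(o["joint_vel"]).max())
o=[]
for c in("side","top"):
    a,d=viewer.camera(c); print(c,fit(red(a,cloud(c,d))))
    o.append(cv2.resize(a[150:300,230:360],(400,460),interpolation=cv2.INTER_CUBIC))
cv2.imwrite("pics/end.png",np.hstack(o))
E
```

```text
8.7167 [ 0.48618106 -0.25719253  0.28278008] [-0.46635173  0.23565539  0.17967669] 0.04037951884344517
side {'n': 302, 'slope': np.float64(0.16592729205807644), 'theta': np.float64(-0.0010000000000000009), 'trig': np.float64(-0.016927292058076443), 'u': (np.float64(0.13598924203631646), np.float64(0.2894705602017112)), 'zmax': np.float64(0.13968180455216056), 'lat': np.float64(0.005821507025117845)}
top {'n': 484, 'slope': np.float64(0.1482827027313104), 'theta': np.float64(0.0020000000000000018), 'trig': np.float64(0.0037172972686896066), 'u': (np.float64(0.13891630568813848), np.float64(0.28803104336326996)), 'zmax': np.float64(0.14192582779828544), 'lat': np.float64(-0.001650241731595259)}
```

View pics/end.png

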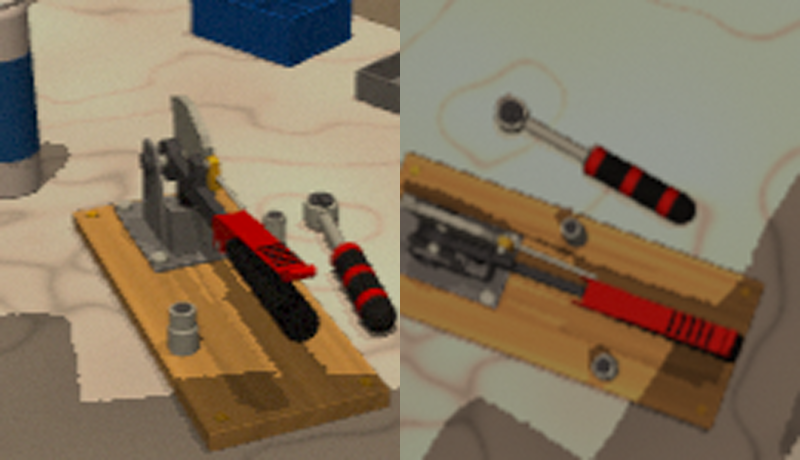

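The lever is level, the trigger is sprung out, and the sockets and ratchet are standing where they were.

```bash
python3 -c "
from station import ticket
print(ticket.hand_in())"
```

```text
the job is handed in; nothing more can be done
None
```

I pressed the red trigger in with the shut fingertips and held it while pushing the lever down along its arc to the stop. Then I lifted straight off, moved clear and handed the job in at about 8.8 s; the hand-in gave no verdict.

- **Lever at its stop:** the force rose to 37 N at a tip height of 0.113 m with no further travel. Afterwards the top camera fit gave the lever at 0.002 rad.
- **Trigger sprung out:** the top camera fit gave 0.004 rad. The side camera agreed on the lever (-0.001 rad), with the trigger at -0.017 rad.
- **Trigger pressed in while the lever was still up:** I judged this from the side picture and the force levelling off at about 8 N. The side camera fit at that moment put the trigger at only 0.046 rad. I disregarded it because that fit had been unreliable before: it read -0.069 rad with the trigger untouched.
- **Loose things:** the sockets and the ratchet looked unmoved in the last picture. I did not recheck the mug, spray can or screwdrivers, which were well away from the path.
- **Robot clear:** the arm was well away from the brake, with only sensor noise on the force reading.

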